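# Present the piston at its cylinder bore

## Task

Pick up the larger of the two pistons, gripping the soft aluminium gently (no more than about 50 N), and carry it upright over the camshaft to the larger finned barrel. Finish still holding it there, crown up and motionless, about 10 mm above the barrel's top face, centred over the bore with its pin axis parallel to the barrel's long sides, ready to be guided in: do not lower it in or let go. Let nothing touch that barrel, and leave the camshaft, the small piston and the spray can as they are.

Things in the scene. Friction and masses are not known exactly. Their poses are not given: they have to be found in the camera images.
- piston: Larger piston, bare aluminium, loose, standing crown up: 56 mm diameter, 50 mm tall, about 0.16 kg. Origin: centre of its underside, z up. Upper 28 mm fully round with dark ring grooves; below, full diameter only on the x sides; the y sides are cut back to pin bosses with dark holes. Pin axis = its y. Two dark round valve pockets on the crown lie along x. Grip across x; a half turn is the same.
- barrel: Larger finned aluminium cylinder barrel, fixed. Origin: centre of its underside, z up. Over the fins 105 mm along x, 130 mm along y (the long sides run along y), 90 mm tall, vertical bore of 59 mm in the middle. Four steel studs, 8 mm diameter, stand 30 mm above the top face at x = +-36, y = +-43 mm from the bore axis.
- barrel_mouth (a point): Centre of the larger barrel's bore in the plane of its top face (90 mm above the bench); axes as the barrel's.
- small_piston: The smaller piston, same look, 43 mm diameter, 38 mm tall, loose, upright; to be left alone. Origin: centre of its underside.
- small_barrel: The smaller finned barrel, fixed: 85 mm along its x, 100 mm along its y, 70 mm tall, bore 46 mm, four studs standing 30 mm above its top. Not the target. Origin: centre of its underside.
- cam_stand: Dark steel stand fixed to the bench between pistons and barrels, 260 mm along its x, 56 mm along its y, with two notched uprights, 62 mm tall. Origin: centre of its underside.
- camshaft: Steel camshaft, 300 mm long along its x axis, lying loose in the notches of the stand; its highest point is about 80 mm above the bench. Origin: on its axis, mid-length, about 60 mm above the bench.
- spray_can: Loose spray can, 56 mm diameter, 150 mm tall, standing at the far side of the camshaft. Origin: centre of its underside.
Things that resemble listed ones, but are neither listed nor needed, are in the scene too. Leave any pink or yellow look-alike of the piston alone.

How it is judged (in metres and radians):
On the way:
1. the piston is carried over the camshaft (y of piston in the frame of cam_stand between -0.06 and 0.06 m and x of piston in the frame of cam_stand between -0.18 and 0.18 m and height (world z) of piston above 0.075 m and angle between piston's own z axis and vertical below 0.5 rad), for 0.04 s.
At the end, for the whole second after the job is handed in: Larger piston at rest in the fingers, within 0.1 rad of upright, underside 3 to 18 mm above the larger barrel's top face and not touching it, within 5 mm of the bore's axis, pin axis within 0.15 rad of the barrel's long sides; camshaft, small piston and spray can not moved (horizontal distance between piston and barrel_mouth below 0.005 m and z of piston in the frame of barrel_mouth between 0.003 and 0.018 m and angle between piston's own z axis and vertical below 0.1 rad and angle between the y axis of piston and the y axis of barrel, either way round below 0.15 rad and contact force between the fingers and piston above 3 N and contact force between piston and barrel below 0.5 N and linear speed of piston below 0.02 m/s and distance of camshaft from where it was at the start of the episode below 0.01 m and distance of small_piston from where it was at the start of the episode below 0.015 m and distance of spray_can from where it was at the start of the episode below 0.02 m); the arm keeps its last pose, push and grip.
It fails at once if the piston is gripped with more than about 65 N (130 N over the two fingers) (contact force between the fingers and piston above 130 N).
It fails at once if something touches the larger barrel (contact force between anything else and barrel above 1.5 N).
It fails at once if the piston is tipped over while carried (angle between piston's own z axis and vertical above 0.6 rad).
It fails at once if the camshaft is disturbed (distance of camshaft from where it was at the start of the episode above 0.01 m).
It fails at once if the small piston or the spray can is disturbed (distance of small_piston from where it was at the start of the episode above 0.015 m or distance of spray_can from where it was at the start of the episode above 0.02 m).
It also fails if it takes over 43 s, if anything falls off the work surface, if the arm or the gripper's body presses on something with over 40 N, if the wrist force passes 120 N, or if a joint passes its speed limit or range.

## Robot

A 6-joint arm with a two-finger parallel gripper is mounted at the origin on the work surface. World frame = base frame: x ahead of the robot, y to its left, z up, the work surface at z = 0. Lengths are in mm, angles in rad, forces in N, time in s.
With the tool pointing down it reaches from about 425 to 925 mm from the base axis. Payload 12.5 kg.
Tool frame: the origin (TCP) lies at the very end of the fingers, on their centre line; the grasp point (between the pads) lies 19 mm behind it; z points along the fingers, y is the line along which they close (so a half turn about z gives the same grasp; the last joint's range is limited). The gripper opens to 85 mm and grips with 20 to 120 N. Pads are 22 mm wide; open, the fingers measure 114 mm over their backs; the gripper's body (76 mm by 85 mm) begins 54 mm behind the grasp point. The pads swing forward as they close: fully open they stand 13 mm farther back than shut.
Start: joints at [1.206, 0.491, 1.559, -0, 1.092, -0.106], TCP at [159.933, 604.21, 207.227] pointing down, gripper open.
Joint ranges: [-3.1, 3.1], [-0.84, 2.19], [0.05, 2.79], [-1.13, 4.28], [0.06, 2.93], [-2.69, 2.69]. Speed limits (rad/s): [2.22, 2.22, 2.79, 3.14, 3.14, 3.14].

## Interface

Orientations are given as a unit quaternion [w, x, y, z].
In Python, from bench import arm gives the robot as it stands.
- The arm moves only by the tool drive_tool, never from a script. Its arguments are lists of equal length, an entry for each row: "travel": the shift along the world's x, y, z normalised to -1 to 1, where 1 is 0.2 m, a list of three; "dr": the turn, a rotation vector about the world's x, y, z normalised to -1 to 1, where 1 is 2 pi rad, a list of three; "gripper": the gripper's target within -1 to 1 (fully open at 1, half-way at 0, shut at -1). In form: {"travel": [[dx, dy, dz], ...], "dr": [[rx, ry, rz], ...], "gripper": [gripper, ...]}. A call has 1 to 10 rows; each row shifts and turns the commanded pose from where the row before left it; what a row does not reach is not made up. A row lasts 1/12 s, in which the tool goes at most 41.7 mm and 7.16 degrees, less where a joint would pass 70% of its speed; a pose out of reach is approached as far as the arm can. A call with a number of a shift or a turn outside -1 to 1 is refused whole. A call with a gripper value outside its range is refused whole. The fingers move at their own pace and stop on an object; the grip force is fixed at half the most. Time passes only in rows, so rows that do not move let the fingers close. It gives the time, the measured TCP pose, the force, the opening and the grip force at its end, in the units of the state.
- arm.observe(): the state, without advancing time (a new reading comes with each control period).
- arm.grab_frame(name): name is "scene" or "side" or "wrist"; returns the picture (400x640x3 uint8, blue, green, red); there is no depth.
- arm.get_calibration(name): a dict with "K" (3x3 intrinsics, pixels), "pose" (4x4, takes a point from camera to world coordinates); the wrist camera has in their place "mount" (4x4, takes a point from camera to tool coordinates, whose origin is the TCP and whose axes are the flange's). Camera axes: x right, y down, z forward; pixel columns grow to the right and rows downward; lengths in mm; the calibration is good to about 2 mm. A picture is of the moment at which its call begins: read the wrist's pose just before it. get_calibration takes no time and is no camera call.
- arm.sign_off(): hands the job in; it is judged then, once.
The state is a dict: "clock": time; "joints": joint angles; "joint_velocities": joint speeds; "joint_torque": joint torques, N m; "tool_pos": TCP position; "orientation": TCP orientation; "wrist_force": force on the tool from outside, world axes, zero at the start; "torque": the same for the moment, N m; "opening": finger opening in mm; "grasp_force": force on a finger pad.
Only numpy, scipy, OpenCV 4.12 (cv2) and the standard library are available. Lean on these libraries where they do the work, as an engineer would, in place of code of your own. Each camera call takes 0.05 s, during which the arm holds its last target. There are 200 camera calls.

## Working session

There is one attempt and no reset: what is moved stays moved. The work goes in short steps, Python scripts to look and compute and a tool call to move; the robot and the scene stay as the last step left them, time stands still between calls to the robot, and variables do not carry over. Pictures are saved under pics/ and viewed, at most 10 in all, crops included, and the job is handed in when it is done.

Besides the shell and the picture viewer there is one more tool, called after "Request:" as name(argument=value, ...) on one line, values as JSON. drive_tool: Moves the arm, as the interface text tells. Its arguments: {"type":"object","properties":{"travel":{"type":"array"},"dr":{"type":"array"},"gripper":{"type":"array"}},"required":["travel","dr","gripper"]}

```bash
ls; mkdir -p pics
python3 - <<'E'
from bench import arm
import cv2,numpy as np
print(arm.observe())
a=arm.grab_frame("scene");b=arm.grab_frame("side")
cv2.imwrite("pics/scene.png",a);cv2.imwrite("pics/side.png",b)
for n in("scene","side","wrist"):
    print(n,arm.get_calibration(n))
E
```

```text
pics
{'clock': 0.0, 'joints': array([ 1.20640140e+00,  4.91530073e-01,  1.55949697e+00,  2.61469656e-05,
        1.09168752e+00, -1.05587554e-01]), 'joint_velocities': array([-1.87775430e-03, -4.04967709e-04,  4.51512548e-04,  9.43101352e-04,
        2.45661575e-04, -6.70652599e-05]), 'joint_torque': array([ 5.09765174e-03, -6.18455315e+01, -2.61621398e+01,  6.73994509e-05,
        3.70754671e-03,  5.81992566e-06]), 'tool_pos': array([159.82147517, 603.93844803, 206.62970698]), 'orientation': array([-1.41889480e-04,  1.29048800e-01,  9.91638085e-01, -5.42839467e-04]), 'wrist_force': array([-0.28161343,  0.64129465,  0.35625181]), 'torque': array([-0.00962873,  0.03058003,  0.00993325]), 'grasp_force': 0.0, 'opening': 85.42224762134158}
scene {'K': array([[438.33039561,   0.        , 316.65326653],
       [  0.        , 438.33039561, 204.37902801],
       [  0.        ,   0.        ,   1.        ]]), 'pose': array([[ 8.67524325e-01,  3.01506907e-01, -3.95594654e-01,
         1.03780657e+03],
       [ 4.97394073e-01, -5.27188340e-01,  6.88964143e-01,
        -7.55621884e+02],
       [-
[... 496 characters left out ...]
4634e+02],
       [-9.85357956e-03, -7.92057158e-01, -6.10367402e-01,
         5.69015558e+02],
       [ 0.00000000e+00,  0.00000000e+00,  0.00000000e+00,
         1.00000000e+00]])}
wrist {'K': array([[288.63231308,   0.        , 314.62218934],
       [  0.        , 288.63231308, 199.48596747],
       [  0.        ,   0.        ,   1.        ]]), 'mount': array([[ 1.43681949e-03, -9.66344795e-01, -2.57246326e-01,
         6.46436725e+01],
       [ 9.99998967e-01,  1.37883755e-03,  4.05780398e-04,
        -2.82386038e-01],
       [-3.74228804e-05, -2.57246644e-01,  9.66345778e-01,
        -1.65417879e+02],
       [ 0.00000000e+00,  0.00000000e+00,  0.00000000e+00,
         1.00000000e+00]])}
```

View pics/scene.png

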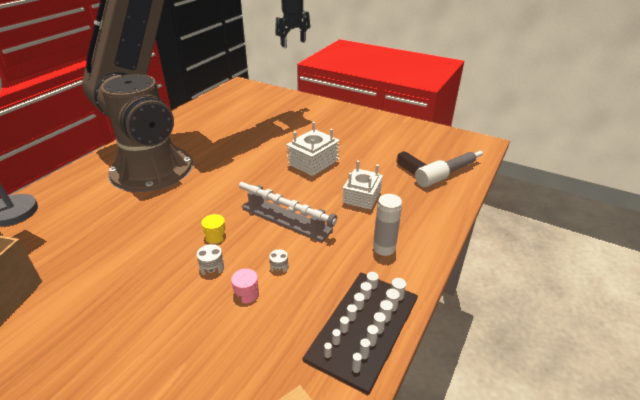

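View pics/side.png

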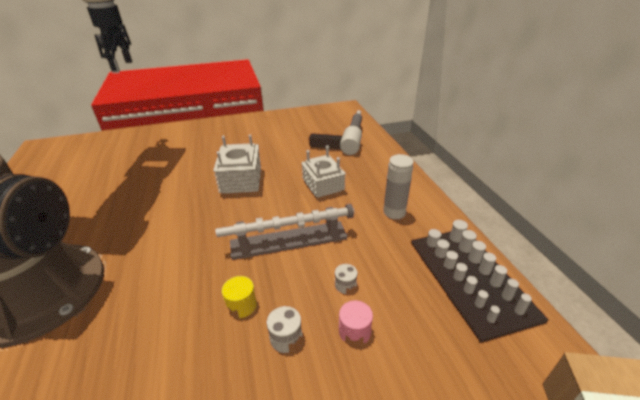

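The scene view shows the larger piston's crown at about (209,252) and the large barrel's bore at (314,140). In the side view they are at (285,318) and (237,154). The cam stand lies between them. I'll triangulate roughly first.

```bash
cat > h.py <<'E'
import numpy as np, cv2
from scipy.spatial.transform import Rotation as R
from bench import arm
def cam(name, st=None):
    c=arm.get_calibration(name)
    if name!="wrist": return c["K"],c["pose"]
    T=np.eye(4);q=st["orientation"];T[:3,:3]=R.from_quat([*q[1:],q[0]]).as_matrix();T[:3,3]=st["tool_pos"]
    return c["K"],T@c["mount"]
def ray(C,p):
    K,P=C;d=P[:3,:3]@np.linalg.solve(K,[p[0],p[1],1.]);return P[:3,3],d/np.linalg.norm(d)
def plane(C,p,z):
    o,d=ray(C,p);return o+d*(z-o[2])/d[2]
def tri(*cp):
    A=np.zeros((3,3));b=np.zeros(3)
    for C,p in cp:
        o,d=ray(C,p);M=np.eye(3)-np.outer(d,d);A+=M;b+=M@o
    x=np.linalg.solve(A,b)
    return x,[round(float(np.linalg.norm((np.eye(3)-np.outer(d,d))@(x-o))),1) for o,d in (ray(C,p) for C,p in cp)]
def proj(C,X):
    K,P=C;x=K@(P[:3,:3].T@(np.asarray(X,float)-P[:3,3]));return x[:2]/x[2]
E
python3 - <<'E'
from h import *
s,d=cam("scene"),cam("side")
np.set_printoptions(precision=1,suppress=True)
for n,a,b in [("piston crown",(209,252),(285,318)),("yellow",(213,221),(238,287)),("pink",(245,278),(356,313)),("small",(279,256),(346,271)),("bore",(314,140),(237,154)),("cam left",(241,187),(219,232)),("cam right",(331,219),(351,211)),("can top",(390,202),(401,162)),("smallbore",(364,180),(323,165))]:
    print(n,*tri((s,a),(d,b)))
a=cv2.imread("pics/scene.png");b=cv2.imread("pics/side.png")
im=np.hstack([cv2.resize(a[115:190,270:400],None,fx=3,fy=3,interpolation=2),cv2.resize(b[125:200,200:330],None,fx=3,fy=3,interpolation=2)])
im2=np.hstack([cv2.resize(a[215:290,180:310],None,fx=3,fy=3,interpolation=2),cv2.resize(b[280:355,225:355],None,fx=3,fy=3,interpolation=2)])
cv2.imwrite("pics/z.png",np.vstack([im,im2]))
E
```

```text
piston crown [ 458.8 -242.6   53. ] [0.9, 0.9]
yellow [ 390.2 -149.7   49.5] [0.1, 0.1]
pink [ 576.5 -263.3   48. ] [0.4, 0.4]
small [ 594.8 -159.5   35.9] [0.9, 0.9]
bore [435.2 277.8  85.5] [0.0, 0.0]
cam left [367.8  -3.6  60.2] [3.2, 3.2]
cam right [653.9 -17.5  66.6] [2.0, 2.0]
can top [785.   21.8 144.7] [0.0, 0.0]
smallbore [649.  186.6  64. ] [1.4, 1.4]
```

View pics/z.png

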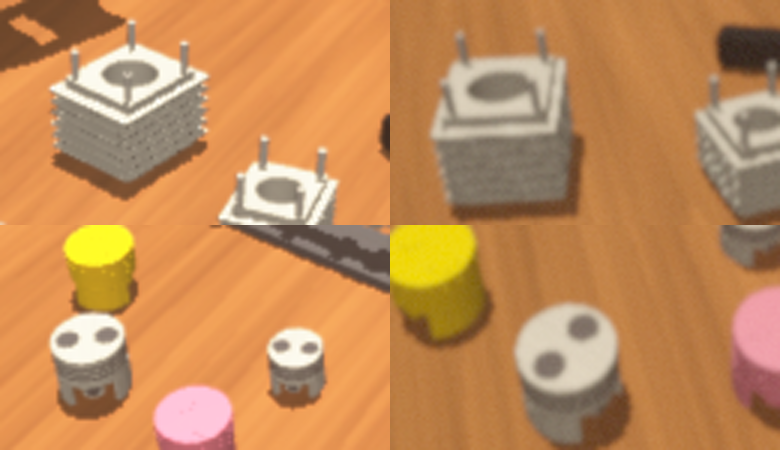

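Request:
drive_tool(travel=[[0.14,-0.15,0.04],[0.14,-0.15,0.04],[0.14,-0.15,0.04],[0.14,-0.15,0.04],[0.14,-0.15,0.04],[0.14,-0.15,0.04],[0.14,-0.15,0.04],[0.14,-0.15,0],[0,0,0],[0,0,0]], dr=[[0,0,0],[0,0,0],[0,0,0],[0,0,0],[0,0,0],[0,0,0],[0,0,0],[0,0,0],[0,0,0],[0,0,0]], gripper=[1,1,1,1,1,1,1,1,1,1])

```text
clock: 0.93
tool_pos: [384.4, 363.5, 262.9]
orientation: [-0.0, 0.131, 0.991, -0.0]
wrist_force: [-0.6, -0.2, 0.6]
opening: 85.5
grasp_force: 0.0
```

```bash
cat >> h.py <<'E'
def snap(n):
    st=arm.observe();im=arm.grab_frame("wrist");cv2.imwrite(f"pics/{n}.png",im)
    np.savez(f"pics/{n}.npz",tool_pos=st["tool_pos"],orientation=st["orientation"]);return im
E
python3 - <<'E'
from h import *
snap("w1")
s,d=cam("scene"),cam("side")
p=[plane(s,q,50)[:2] for q in((202,253.3),(215.3,251.7))]+[plane(d,q,50)[:2] for q in((278.3,326.7),(289.3,314))]
print(p, [np.degrees(np.arctan2(*(b-a)[::-1])) for a,b in((p[0],p[1]),(p[2],p[3]))])
E
```

```text
[array([ 445.6431925 , -252.79415163]), array([ 468.65513205, -233.52493997]), array([ 445.27377408, -252.53030055]), array([ 467.59575491, -233.67151032])] [np.float64(39.94136239425833), np.float64(40.19289233373214)]
```

Request:
drive_tool(travel=[[0.14,-0.15,0],[0.1,-0.2,0],[0,0,0],[0,0,0]], dr=[[0,0,0],[0,0,0],[0,0,0],[0,0,0]], gripper=[1,1,1,1])

```text
clock: 1.32
tool_pos: [429.8, 297.5, 262.8]
orientation: [-0.0, 0.13, 0.992, -0.0]
wrist_force: [-0.5, 0.0, 0.3]
opening: 85.7
grasp_force: 0.0
```

Run:
```python
from h import *
snap("w2")
cv2.imwrite("pics/w12.png",np.hstack([cv2.imread("pics/w1.png")[:,100:500],cv2.imread("pics/w2.png")[:,100:500]]))
```

```text
(no output)
```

View pics/w12.png

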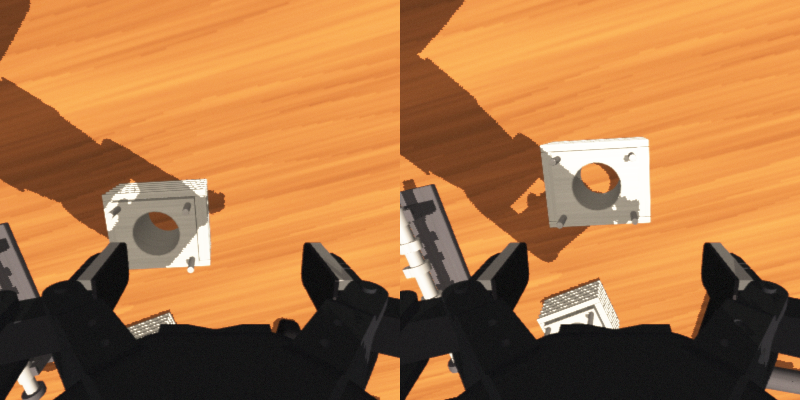

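The two wrist views show the large barrel's bore at about (256,233) in w1 and (297,185) in w2. I'll zoom in for stud bases and the bore rim.

Run:
```python
from h import *
a=cv2.imread("pics/w1.png")[170:280,195:325];b=cv2.imread("pics/w2.png")[125:235,235:365]
cv2.imwrite("pics/zz.png",np.hstack([cv2.resize(i,None,fx=3,fy=3,interpolation=cv2.INTER_CUBIC) for i in(a,b)]))
```

```text
(no output)
```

View pics/zz.png

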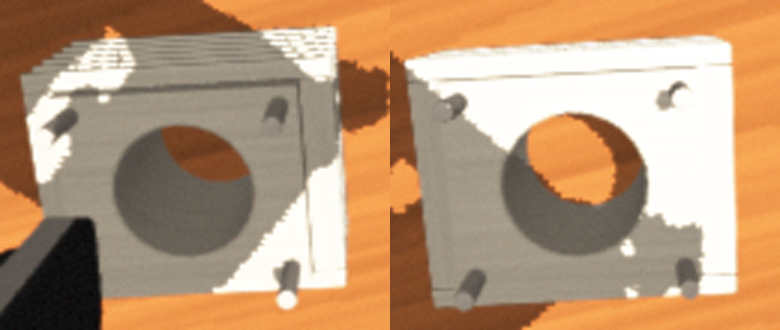

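Run:
```python
from h import *
np.set_printoptions(precision=1,suppress=True)
C1,C2=(cam("wrist",np.load(f"pics/{n}.npz")) for n in("w1","w2"))
f1=lambda x,y:(195+x/3-.33,170+y/3-.33)
f2=lambda x,y:(235+(x-390)/3-.33,125+y/3-.33)
b1,b2=f1(183.5,190),f2(574.5,183.5)
s,d=cam("scene"),cam("side")
print("bore 2 wrist",*tri((C1,b1),(C2,b2)),"4",*tri((C1,b1),(C2,b2),(s,(313.7,139.5)),(d,(237,154))))
print("z90:",plane(C1,b1,90),plane(C2,b2,90), plane(s,(313.7,139.5),90),plane(d,(237,154),90))
def ang(C,f,a,b): v=plane(C,f(*b),90)-plane(C,f(*a),90);return np.degrees(np.arctan2(v[1],v[0])),np.linalg.norm(v)
for a,b in [((435,306),(735,290)),((430,80),(725,65)),((408,75),(433,305)),((733,62),(737,290)),((460,100),(668,97)),((477,272),(684,262)),((460,100),(477,272)),((668,97),(684,262))]: print("w2",a,b,*ang(C2,f2,a,b))
for a,b in [((68,92),(298,80)),((298,80),(312,275)),((110,297),(345,286))]: print("w1",*ang(C1,f1,a,b))
```

```text
bore 2 wrist [432.8 273.4  87. ] [0.1, 0.1] 4 [434.  274.2  87.8] [1.5, 1.5, 2.1, 1.2]
z90: [431.9 274.4  90. ] [432.2 273.8  90. ] [436.9 273.   90. ] [435.1 269.6  90. ]
w2 (435, 306) (735, 290) 78.4145462564914 124.33754599325782
w2 (430, 80) (725, 65) 78.05819044038525 114.1520912847383
w2 (408, 75) (433, 305) -12.292256401784208 94.3867141029291
w2 (733, 62) (737, 290) -12.048855839721476 92.78463161499627
w2 (460, 100) (668, 97) 76.00603562892591 80.97066256480241
w2 (477, 272) (684, 262) 78.08240422661099 84.93912556785085
w2 (460, 100) (477, 272) -12.022685158189086 70.39046356393618
w2 (668, 97) (684, 262) -8.615061733658388 67.56886728316913
w1 78.11489406534223 93.30151081980442
w1 -12.032210867761007 86.38289927867582
w1 77.98789497431245 101.65179438606859
```

Request:
drive_tool(travel=[[0.06,-0.19,0],[0.06,-0.19,0],[0.06,-0.19,0],[0.06,-0.19,0],[0.06,-0.19,0],[0,-0.19,0],[0,-0.19,0],[0,-0.19,0],[0,-0.19,0],[0,-0.19,0]], dr=[[0,0,-0.0098],[0,0,-0.0098],[0,0,-0.0098],[0,0,-0.0098],[0,0,-0.0098],[0,0,-0.0098],[0,0,-0.0098],[0,0,-0.0098],[0,0,-0.0098],[0,0,-0.0098]], gripper=[1,1,1,1,1,1,1,1,1,1])

```text
clock: 2.2
tool_pos: [489.9, -82.1, 263.1]
orientation: [0.0, 0.424, 0.906, 0.0]
wrist_force: [0.4, -0.2, -0.7]
opening: 85.2
grasp_force: 0.0
```

Request:
drive_tool(travel=[[-0.03,-0.16,-0.05],[-0.03,-0.16,-0.05],[-0.03,-0.16,-0.05],[-0.03,-0.16,-0.05],[-0.03,-0.16,-0.05],[0,0,0],[0,0,0]], dr=[[0,0,0],[0,0,0],[0,0,0],[0,0,0],[0,0,0],[0,0,0],[0,0,0]], gripper=[1,1,1,1,1,1,1])

```text
clock: 2.78
tool_pos: [460.3, -241.7, 212.3]
orientation: [-0.001, 0.424, 0.906, 0.0]
wrist_force: [-0.2, 0.1, -1.3]
opening: 85.3
grasp_force: 0.0
```

Run:
```python
from h import *
im=snap("w3");print(arm.observe()["joints"])
C=cam("wrist",np.load("pics/w3.npz"));print(proj(C,[457,-243,50]))
```

```text
[-6.09611298e-01  3.35900500e-01  1.80651766e+00  5.13300820e-04
  9.99941874e-01 -1.30695459e+00]
[311.75408029 179.73227164]
```

View pics/w3.png

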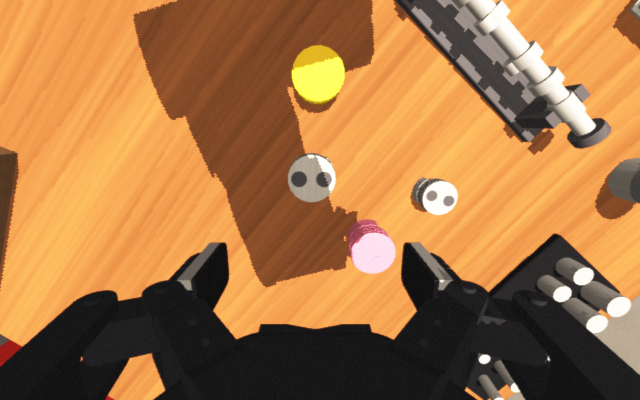

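The view shows the piston crown at (312,179), with its pockets level in the image along the closing line. Yellow, pink and the small piston are clear of the fingers.

Run:
```python
from h import *
np.set_printoptions(precision=1,suppress=True)
im=cv2.imread("pics/w3.png");C=cam("wrist",np.load("pics/w3.npz"))
c=im[140:220,270:355];sat=cv2.cvtColor(c,cv2.COLOR_BGR2HSV)[...,1]
m=(sat<70).astype(np.uint8)
k=max(cv2.findContours(m,cv2.RETR_EXTERNAL,cv2.CHAIN_APPROX_NONE)[0],key=cv2.contourArea)
e=cv2.fitEllipse(cv2.convexHull(k));p=(e[0][0]+270,e[0][1]+140);print(e,p,plane(C,p,50))
print("tri",*tri((C,p),(cam("scene"),(209,252)),(cam("side"),(285,318))))
dk=((c.max(2)<90)).astype(np.uint8)
n,l,s,ce=cv2.connectedComponentsWithStats(dk);i=np.argsort(-s[1:,4])[:3]+1;print(s[i],ce[i]+[270,140])
q=sorted([ce[j]+[270,140] for j in i[:2]],key=lambda v:v[0])
w=[plane(C,x,50) for x in q];print(w,np.degrees(np.arctan2(*(w[1]-w[0])[:2][::-1])),(w[0]+w[1])/2)
st=arm.observe();print(st["tool_pos"],R.from_quat([*st["orientation"][1:],st["orientation"][0]]).as_matrix()[:,1])
```

```text
((41.31037139892578, 37.082801818847656), (47.65238952636719, 48.65626907348633), 10.431766510009766) (311.3103713989258, 177.08280181884766) [ 454.6 -240.9   50. ]
tri [ 456.8 -240.8   50.4] [2.2, 0.8, 2.4]
[[ 22  32  14  15 171]
 [ 47  33  11  14 106]
 [ 32  15   3   1   3]] [[298.5 178.7]
 [321.6 179.9]
 [303.  155. ]]
[array([ 444.6, -251.9,   50. ]), array([ 465.8, -235.9,   50. ])] 36.94811280269209 [ 455.2 -243.9   50. ]
[ 460.5 -241.   212.8] [0.8 0.6 0. ]
```

Request:
drive_tool(travel=[[-0.02,-0.005,-0.12],[0,0,-0.12],[0,0,-0.12],[0,0,-0.12],[0,0,-0.12],[0,0,-0.12],[0,0,-0.12],[0,0,-0.1],[0,0,-0.05],[0,0,0]], dr=[[0,0,0],[0,0,0],[0,0,0],[0,0,0],[0,0,0],[0,0,0],[0,0,0],[0,0,0],[0,0,0],[0,0,0]], gripper=[1,1,1,1,1,1,1,1,1,1])

```text
clock: 3.67
tool_pos: [456.1, -241.5, 13.8]
orientation: [-0.001, 0.422, 0.906, 0.0]
wrist_force: [0.2, -0.4, -0.4]
opening: 85.5
grasp_force: 0.0
```

Request:
drive_tool(travel=[[0,0,0],[0,0,0],[0,0,0],[0,0,0],[0,0,0],[0,0,0]], dr=[[0,0,0],[0,0,0],[0,0,0],[0,0,0],[0,0,0],[0,0,0]], gripper=[0.45,0.45,0.45,0.45,0.45,0.45])

```text
clock: 4.17
tool_pos: [456.0, -243.5, 15.5]
orientation: [0.0, 0.424, 0.906, -0.0]
wrist_force: [0.4, -0.2, -0.3]
opening: 61.8
grasp_force: 0.0
```

Request:
drive_tool(travel=[[0,0,-0.03],[0,0,0],[0,0,0],[0,0,0],[0,0,0],[0,0,0]], dr=[[0,0,0],[0,0,0],[0,0,0],[0,0,0],[0,0,0],[0,0,0]], gripper=[0.45,0.4,0.35,0.31,0.31,0.31])

```text
clock: 4.67
tool_pos: [455.9, -243.3, 9.0]
orientation: [-0.0, 0.423, 0.906, 0.0]
wrist_force: [-0.1, 0.3, -0.9]
opening: 56.1
grasp_force: 0.6
```

Request:
drive_tool(travel=[[0,0,0],[0,0,0],[0,0,0],[0,0,0]], dr=[[0,0,0],[0,0,0],[0,0,0],[0,0,0]], gripper=[0.28,0.28,0.28,0.28])

```text
clock: 5.0
tool_pos: [455.9, -243.3, 9.2]
orientation: [0.0, 0.423, 0.906, 0.0]
wrist_force: [-0.5, 1.6, 4.5]
opening: 55.2
grasp_force: 21.5
```

Request:
drive_tool(travel=[[0,0,0],[0,0,0],[0,0,0],[0,0,0]], dr=[[0,0,0],[0,0,0],[0,0,0],[0,0,0]], gripper=[0.26,0.26,0.26,0.26])

```text
clock: 5.33
tool_pos: [455.9, -243.4, 9.3]
orientation: [0.0, 0.423, 0.906, 0.0]
wrist_force: [-1.5, 1.1, 6.3]
opening: 54.5
grasp_force: 37.6
```

Request:
drive_tool(travel=[[0,0,0.03],[0,0,0.06],[0,0,0.1],[0,0,0.12],[0,0,0.12],[0,0,0.12],[0,0,0.12],[0,0,0.12],[0,0,0.06],[0,0,0]], dr=[[0,0,0],[0,0,0],[0,0,0],[0,0,0],[0,0,0],[0,0,0],[0,0,0],[0,0,0],[0,0,0],[0,0,0]], gripper=[0.26,0.26,0.26,0.26,0.26,0.26,0.26,0.26,0.26,0.26])

```text
clock: 6.17
tool_pos: [456.6, -243.9, 181.7]
orientation: [0.002, 0.423, 0.906, -0.0]
wrist_force: [-0.7, 1.1, -2.2]
opening: 54.5
grasp_force: 37.6
```

Run:
```python
from h import *
snap("w4")
a=cv2.imread("pics/w4.png");b=arm.grab_frame("side");np.save("pics/side2.npy",b);s=arm.grab_frame("scene");np.save("pics/scene2.npy",s)
t=arm.observe()["tool_pos"]; print(t)
X=t+[0,0,30]
o=[]
for n,i in(("side",b),("scene",s)):
    u,v=proj(cam(n),X).astype(int);print(n,u,v);c=i[max(v-40,0):v+40,u-40:u+40];o.append(cv2.resize(c,(200,200),interpolation=2))
cv2.imwrite("pics/w4z.png",np.hstack([a[:,120:520],np.vstack(o)]))
```

```text
[ 455.43645581 -243.06218309  178.18328082]
side 274 252
scene 196 196
```

View pics/w4z.png

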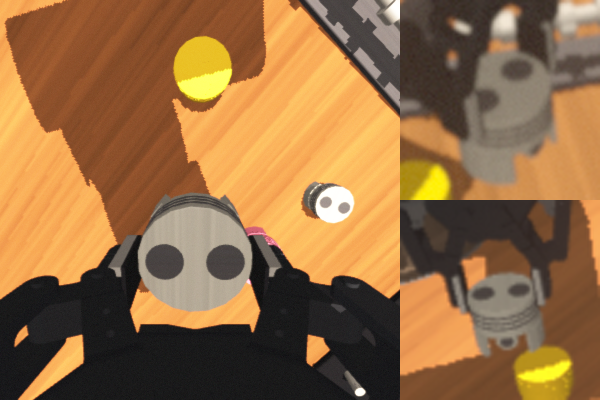

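The piston is held upright, with its pockets on the closing line at about (284,262) and (349,262). Next: its exact offset from the TCP.

Run:
```python
from h import *
np.set_printoptions(precision=1,suppress=True)
im=cv2.imread("pics/w4.png");st=np.load("pics/w4.npz");C=cam("wrist",st)
c=im[185:320,250:380]
m=(c.max(2)<100).astype(np.uint8);n,l,s,ce=cv2.connectedComponentsWithStats(m)
q=[ce[i]+[250,185] for i in range(1,n) if 500<s[i,4]<2000 and 200<ce[i][1]+185<290];print(q,[s[i] for i in range(1,n) if s[i,4]>200])
z=st["tool_pos"][2]+41
w=[plane(C,x,z) for x in q]; mid=sum(w)/len(w); print(w,"mid-tcp",mid-st["tool_pos"]); 
if len(w)==2: print("yaw",np.degrees(np.arctan2(*(w[1]-w[0])[:2][::-1])), "sep",np.linalg.norm(w[1]-w[0]))
for x in((258,259),(373,259),(315.5,311)): print(plane(C,x,z)-st["tool_pos"])
Rm=R.from_quat([*st["orientation"][1:],st["orientation"][0]]).as_matrix();print(Rm, Rm.T@(mid-st["tool_pos"]),st["tool_pos"])
```

```text
[array([314. , 205.8]), array([254.2, 267.2]), array([375. , 267.1]), array([284.1, 261.4]), array([345. , 261.8])] [array([ 16,  10,  97,  34, 597], dtype=int32), array([  0,  50,  13,  73, 539], dtype=int32), array([118,  50,  12,  72, 511], dtype=int32), array([  16,   60,   37,   34, 1023], dtype=int32), array([  77,   60,   37,   35, 1027], dtype=int32)]
[array([ 438. , -222. ,  222.7]), array([ 435.7, -263.7,  222.7]), array([ 479.8, -226.7,  222.7]), array([ 444.8, -252.1,  222.7]), array([ 467. , -233.8,  222.7])] mid-tcp [-3.6  4.2 41. ]
[-22.1 -15.2  41. ]
[19.5 19.7 41. ]
[ 17.  -19.5  41. ]
[[-0.6  0.8  0. ]
 [ 0.8  0.6 -0. ]
 [-0.   0.  -1. ]] [  5.3  -0.  -41. ] [ 456.6 -243.9  181.7]
```

Request:
drive_tool(travel=[[0.01,0.08,0.01],[0.02,0.14,0.01],[0.02,0.16,0.01],[0.02,0.16,0.01],[0.02,0.16,0.01],[0.02,0.16,0.01],[0.02,0.16,0.01],[0.02,0.16,0.01],[0.02,0.16,0.01],[0,0.16,0.01]], dr=[[0,0,-0.009],[0,0,-0.009],[0,0,-0.009],[0,0,-0.009],[0,0,-0.009],[0,0,-0.009],[0,0,-0.009],[0,0,-0.009],[0,0,-0.009],[0,0,-0.009]], gripper=[0.26,0.26,0.26,0.26,0.26,0.26,0.26,0.26,0.26,0.26])

```text
clock: 7.15
tool_pos: [489.8, 58.2, 197.7]
orientation: [-0.001, 0.66, 0.751, -0.001]
wrist_force: [-0.0, -0.4, -2.1]
opening: 54.3
grasp_force: 37.6
```

Request:
drive_tool(travel=[[-0.03,0.16,0],[-0.04,0.16,0],[-0.05,0.16,0],[-0.05,0.16,0],[-0.05,0.16,0],[-0.04,0.13,0],[-0.02,0.08,0],[0,0.04,0],[0,0,0],[0,0,0]], dr=[[0,0,-0.009],[0,0,-0.009],[0,0,-0.009],[0,0,-0.009],[0,0,-0.009],[0,0,-0.009],[0,0,0],[0,0,0],[0,0,0],[0,0,0]], gripper=[0.26,0.26,0.26,0.26,0.26,0.26,0.26,0.26,0.26,0.26])

```text
clock: 7.98
tool_pos: [433.9, 266.2, 198.2]
orientation: [-0.0, 0.777, 0.63, -0.001]
wrist_force: [-0.2, -0.4, -2.0]
opening: 54.6
grasp_force: 37.6
```

Request:
drive_tool(travel=[[-0.008,0.034,-0.03],[0,0,-0.07],[0,0,-0.08],[0,0,-0.06],[0,0,0],[0,0,0],[0,0,0]], dr=[[0,0,0],[0,0,0],[0,0,0],[0,0,0],[0,0,0],[0,0,0],[0,0,0]], gripper=[0.26,0.26,0.26,0.26,0.26,0.26,0.26])

```text
clock: 8.57
tool_pos: [432.7, 273.2, 151.4]
orientation: [0.0, 0.777, 0.629, 0.0]
wrist_force: [0.3, 0.5, -2.3]
opening: 54.3
grasp_force: 37.6
```

Run:
```python
from h import *
np.set_printoptions(precision=1,suppress=True)
im=snap("w5");st=np.load("pics/w5.npz");C=cam("wrist",st);print(st["tool_pos"])
o=[]
t=st["tool_pos"]
for n in("side","scene"):
    i=arm.grab_frame(n);cv2.imwrite(f"pics/{n}5.png",i);u,v=proj(cam(n),[432,274,120]).astype(int);print(n,u,v)
    o.append(cv2.resize(i[v-40:v+40,u-40:u+40],(240,240),interpolation=2))
M=np.hstack([cv2.resize(im[:,140:490],None,fx=1.2,fy=1.2),np.vstack(o)]);cv2.imwrite("pics/w5z.png",M)
# expected stud tops/bases
c,sn=np.cos(np.radians(-12)),np.sin(np.radians(-12))
for x in(36,-36):
  for y in(43,-43):
    X=np.array([432.5+c*x-sn*y,274+sn*x+c*y,120]);print(x,y,"top",(proj(C,X)-[140,0])*1.2,"base",(proj(C,X-[0,0,30])-[140,0])*1.2)
```

```text
[432.7 273.2 151.4]
side 233 143
scene 312 130
36 43 top [271.9 185.6] base [263.9 180.7]
36 -43 top [265.4 323.3] base [258.8 302.6]
-36 43 top [144.5 185.4] base [152.9 180.5]
-36 -43 top [150.9 323.1] base [157.8 302.4]
```

View pics/w5z.png

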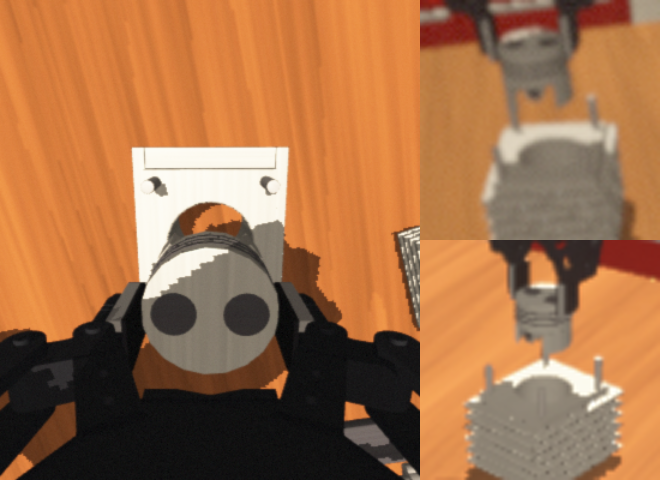

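The piston sits centred on the barrel line (pockets at a mean of 210, stud tops at a mean of 210 at v≈186.5, against a predicted 208 and 185.5), so it is aligned to about 1 mm. Lowering now.

Request:
drive_tool(travel=[[0,0,-0.02],[0,0,-0.04],[0,0,-0.05],[0,0,-0.05],[0,0,-0.03],[0,0,-0.015],[0,0,0],[0,0,0],[0,0,0],[0,0,0]], dr=[[0,0,0],[0,0,0],[0,0,0],[0,0,0],[0,0,0],[0,0,0],[0,0,0],[0,0,0],[0,0,0],[0,0,0]], gripper=[0.26,0.26,0.26,0.26,0.26,0.26,0.26,0.26,0.26,0.26])

```text
clock: 9.55
tool_pos: [432.5, 273.6, 110.4]
orientation: [0.0, 0.777, 0.63, 0.0]
wrist_force: [0.3, 0.7, -2.0]
opening: 54.2
grasp_force: 37.6
```

Run:
```python
from h import *
np.set_printoptions(precision=1,suppress=True)
im=snap("w6");st=arm.observe();print(st["tool_pos"],np.abs(st["joint_velocities"]).max())
o=[]
for n in("side","scene"):
    i=arm.grab_frame(n);C=cam(n)
    u,v=proj(C,[432,274,120]).astype(int)
    print(n,u,v,"expected px crown",proj(C,[432.5,274,150]),"bore",proj(C,[432.5,274,90]))
    o.append(cv2.resize(i[v-35:v+35,u-35:u+35],(300,300),interpolation=2))
cv2.imwrite("pics/w6z.png",np.hstack(o))
im=im[:,:];m=(im[185:330,250:380].max(2)<100).astype(np.uint8);n,l,s,ce=cv2.connectedComponentsWithStats(m)
C=cam("wrist",np.load("pics/w6.npz"))
for i in range(1,n):
    if 800<s[i,4]<1300: print(ce[i]+[250,185],plane(C,ce[i]+[250,185],st["tool_pos"][2]+41))
```

```text
[432.4 273.5 110.4] 0.001464808954658503
side 233 143 expected px crown [232.1 132.8] bore [235.8 153.4]
scene 312 130 expected px crown [312.5 121.3] bore [312.6 139. ]
[284.2 261.5] [419.  277.6 151.4]
[344.9 261.8] [447.1 271.5 151.4]
```

View pics/w6z.png

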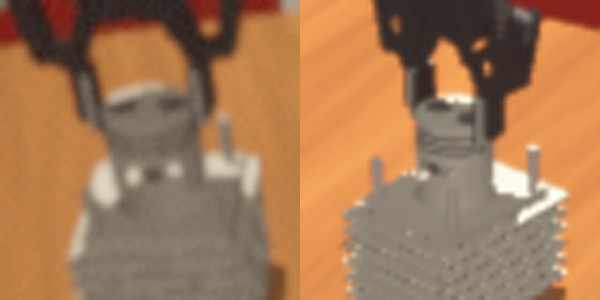

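The piston is held upright over the bore. Its centre is at about (433,274.5), within 1 mm of the bore axis, and its underside is about 11 mm above the top face. Everything is still, so I'm handing the job in.

```bash
python3 -c "
from bench import arm
print(arm.sign_off())"
```

```text
the job is handed in; nothing more can be done
None
```

The job is handed in after about 10 s: the larger piston is held upright and still at about 38 N, roughly 11 mm above the larger barrel's top face, within about 1 mm of the bore axis and with its pin axis along the long sides; no verdict was returned, and I did not re-measure the camshaft, small piston or spray can afterwards.

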